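# Lock the headlamp turntable

### The arm

A 7-joint arm with a two-finger parallel gripper is mounted at the origin on the work surface. World frame = base frame: x ahead of the robot, y to its left, z up, the work surface at z = 0. Lengths are in m, angles in rad, forces in N, time in s.
With the tool pointing down it reaches from about 0.4 to 0.85 m from the base axis. Payload 10.4 kg.
Tool frame: the origin (TCP) lies midway between the tips of the shut fingers; the grasp point (between the pads) lies 19 mm behind it; x points along the fingers, y is the direction in which the jaws open and shut, and the axes are right-handed (so a half turn about x gives the same grasp; the last joint's range is limited). The gripper opens to 87 mm and grips with 3 to 60 N. Pads are 19 mm wide; open, the fingers measure 117 mm over their backs; the gripper's body (75 mm by 190 mm) begins 51 mm behind the grasp point.
Start: joints at [1.289, 0.332, -0.065, 1.46, 0.022, 1.35, -0.088], TCP at [0.16, -0.604, 0.223] pointing down, gripper open.
Joint ranges: [-2.6, 2.6], [-0.5, 2.12], [-1.47, 1.34], [0.16, 2.42], [-1.27, 4.41], [0.06, 2.06], [-2.6, 2.6]. Speed limits (rad/s): [2.22, 2.22, 2.79, 2.79, 3.14, 3.14, 3.14].

### API

Orientations are given as a unit quaternion [x, y, z, w].
In Python, from bench import * gives the robot as it stands.
- The arm moves only by the shell command python3 -m inch 'ROWS' [FORCE]. ROWS is JSON, a list that holds one entry, the list of rows, each a list of 7 numbers: the shift along the world's x, y, z each as a share of 120 mm, from -1 to 1, then the turn, a rotation vector about the world's x, y, z each as a share of 2 pi rad, from -1 to 1, then the closure, from 0 (fully open) to 1 (shut). A call has 1 to 10 rows; each row is the pose to reach, as a shift and turn from the pose commanded when the call began, turning the shorter way round; what a row does not reach only later rows make up. A row lasts 1/10 s, in which the tool goes at most 50 mm and 8.59 degrees, less where a joint would pass 70% of its speed; a pose out of reach is approached as far as the arm can. A call with a number of a shift or a turn outside -1 to 1 is refused whole. A call with a gripper value outside its range is refused whole. The fingers move at their own pace and stop on an object; FORCE is the grip in N (left out, the last holds). Time passes only in rows, so rows that repeat a pose let the fingers close. It gives the time, the measured TCP pose, the force and the opening at its end, in the units of the state.
- read_state(): the state, without advancing time (a new reading comes with each control period).
- camera(name): name is "scene" or "side" or "wrist"; returns the picture (420x560x3 uint8, red, green, blue); there is no depth.
- get_calibration(name): a dict with "fx", "fy", "cx", "cy" (pixels), "xyz" and "attitude" of the camera in the world. Camera axes: x right, y up, looking along -z (the intrinsics and any distortion apply to the point x, -y, -z); pixel columns grow to the right and rows downward; lengths in m; the calibration is good to about 2 mm. The wrist camera is an equidistant fisheye: a pixel r from the principal point sees the ray r / f radians off the axis. A picture is of the moment at which its call begins: read the wrist's pose just before it. get_calibration takes no time and is no camera call; for the wrist camera it gives the pose at the moment of the call.
- close_job(): hands the job in, once; it reports no verdict.
The state is a dict: "time": time; "joint_positions": joint angles; "joint_vel": joint speeds; "joint_torque": joint torques, N m; "ee_pos": TCP position; "eef_rot": TCP orientation; "ft_force": force on the tool from outside, world axes, zero at the start; "torque": the same for the moment, N m; "width": finger opening in m.
Only numpy, scipy, OpenCV 4.12 (cv2) and the standard library are available. Lean on these libraries where they do the work, as an engineer would, in place of code of your own. Each camera call takes 0.05 s, during which the arm holds its last target.

### The job

Push a hand post on the headlamp turntable round with the fingertips until the slot in the disc's rim faces the lock bar, then push the bar's end plate until the bar is fully home in the slot and the plate sits against the guide. Leave the headlamp sitting in its ring on the disc, and do not disturb the other things on the bench.

Things in the scene. Friction and masses are not known exactly. Their poses are not given: they have to be found in the camera images.
- turntable: bench turntable, bolted down: grey round foot (200 mm diameter) with a 96 mm wide tongue (to y = -195 mm). Origin on the bench surface on the disc's axis; z up. The lock bar runs along its y axis at x = 0 on the -y side, in a guide block (56 mm wide, 61 mm tall, screw heads to 65 mm) from y = -183 to -128 mm.
- disc (a joint): turn of the aluminium disc about the vertical axis, rad, positive counter-clockwise from above, no end stops: the slot faces the bar at 0 (and at 2 pi). Starts anywhere from 0.7 to 5.58. Friction of about 0.25 N m (3 N at a post) holds it where it is left: it does not spring or coast on noticeably. Once the bar is in the slot it cannot turn.
- slot (a point): middle of the only slot in the disc's rim, on the disc's top face, 90 mm from the axis. The slot is cut radially, 22 mm wide, flared to 30 mm at the rim, 33 mm deep (72 to 105 mm from the axis).
- disc_top (a point): centre of the disc's top face, on the axis, 52 mm above the bench. The disc is 210 mm in diameter and 12 mm thick.
- post_a (a point): centre of the top of one of the two black upright hand posts fixed on the disc, 20 mm diameter, 60 mm tall (top 112 mm above the bench), 88 mm from the axis, 2.0 rad counter-clockwise from the slot (seen from above). Push it sideways, round the axis, to turn the disc. The lamp reaches to about 55 mm from the axis.
- post_b (a point): the same for the other hand post, 2.0 rad clockwise from the slot
- bar (a joint): how far the lock bar is pushed in, m: starts at 0 to 0.010 (withdrawn, nose 5 to 15 mm clear of the rim); 0.044 is fully home (hard stop, end plate against the guide block). It stays where it is left and slides with about 3 N plus 8 N per m/s. It enters the slot if that is within about 6 mm (4 degrees) of line, and then centres the disc; else the solid rim blocks it.
- plate (a point): centre of the outer (-y) face of the upright steel end plate on the bar's outer end, 70 mm above the bench; the plate is 44 mm wide, 8 mm thick, from 40 to 88 mm above the bench. Push it along the turntable's +y. In the turntable's frame it lies at y = -235 mm + bar travel.
- nose (a point): tip of the bar's nose, at y = -120 mm + bar travel in the turntable's frame. The flat steel bar is 16 mm wide, 11 mm tall, its middle 46 mm above the bench; the last 12 mm of the nose taper to 8 mm wide.
- lamp_centre (a point): headlamp projector: round black barrel, 80 mm diameter, 59 mm tall, dark domed lens up, three small aluminium ears out to 52 mm radius. Loose, 0.45 kg, sits upright in a low steel ring (92 mm outside, 14 mm high) in the middle of the disc and turns with it. Point on its axis 30 mm above the disc; lens top 111 mm above the bench.
- socket_mid (a point): bright steel deep socket standing upright near the lock bar, 26 mm diameter, 60 mm tall; point at its mid-height
- driver_mid (a point): screwdriver with red handle lying on the mat, 190 mm long, handle 26 mm thick; point on the mat under its middle, own x axis runs from handle to tip
- pliers_mid (a point): pliers with red handles lying on the mat, 180 mm long, 75 mm across the handles, 14 mm high; point near the pivot
- tape_mid (a point): roll of brown tape lying flat, 90 mm diameter, 24 mm high; point at its centre
- jar_mid (a point): small white screw-top jar, 56 mm diameter, 75 mm tall; point at mid-height
- dish_mid (a point): shallow round steel parts dish, 116 mm diameter, 30 mm high; point at its centre
- housing_mid (a point): open black plastic lamp housing, 95 x 135 x 48 mm, with small lugs; point at its centre
- hexkey_mid (a point): dark steel L-shaped hex key lying on the mat, 110 x 30 mm, 7 mm thick; point on its long arm
Not all that is in view belongs to the job. Leave any orange or purple look-alike of the part that bears lamp_centre alone.

How it is judged:
On the way, in this order (a step that is already met when the one before it is completed fails the run):
1. the slot stands in line with the lock bar (within 8 mm) before the bar is in (x of slot in the frame of turntable between -0.008 and 0.008 m and y of slot in the frame of turntable below 0 m and value of joint bar below 0.026 m), for 0.1 s.
2. the bar is home in the slot (travel over 40 mm of 44) (value of joint bar above 0.04 m), for 0.2 s.
At the end, for the whole second after the job is handed in: Bar travel over 40 mm (of 44), slot in line with the bar within 7 mm, disc and bar at rest, headlamp upright (within 0.1 rad) and seated in its ring (its centre point within 36 mm of the disc's top centre) (value of joint bar above 0.04 m and x of slot in the frame of turntable between -0.007 and 0.007 m and y of slot in the frame of turntable below 0 m and velocity of joint disc between -0.05 and 0.05 rad/s and velocity of joint bar between -0.005 and 0.005 m/s and distance between lamp_centre and disc_top below 0.036 m and angle between lamp_centre's own z axis and vertical below 0.1 rad); the robot touches nothing.
It fails at once if the headlamp is lifted more than 10 mm or tipped over 0.3 rad (z of lamp_centre in the frame of turntable above 0.092 m or angle between lamp_centre's own z axis and vertical above 0.3 rad).
It fails at once if another thing on the bench (socket, screwdriver, pliers, tape, jar, dish, housing, hex key) is moved more than 25 mm (distance of any of socket_mid, driver_mid, pliers_mid, tape_mid, jar_mid, dish_mid, housing_mid, hexkey_mid from where it was at the start of the episode above 0.025 m).
It also fails if it takes over 50 s, if anything falls off the work surface, if the arm or the gripper's body presses on something with over 40 N, if the wrist force passes 120 N, or if a joint passes its speed limit or range.

## Working session

There is one attempt and no reset: what is moved stays moved. The work goes in short steps, Python scripts to look and compute and a shell command to move; the robot and the scene stay as the last step left them, time stands still between calls to the robot, and variables do not carry over. Pictures are saved under pics/ and viewed, and the job is handed in when it is done.

```bash
ls; mkdir -p pics
python3 - <<'E'
from bench import *
import cv2
s=read_state();print(s)
for n in("scene","side","wrist"):
    print(n,get_calibration(n))
    cv2.imwrite(f"pics/{n}0.png",cv2.cvtColor(camera(n),cv2.COLOR_RGB2BGR))
E
```

```text
pics
{'time': 0.0, 'joint_positions': array([ 1.28940133,  0.33289193, -0.06469849,  1.46098067,  0.02158328,
        1.34991524, -0.08844836]), 'joint_vel': array([-1.47386498e-03, -8.95228447e-04,  9.37017996e-04, -8.84815873e-05,
       -1.84202921e-03,  1.73778499e-04,  2.23980951e-03]), 'joint_torque': array([-1.20013451e-04, -6.23264551e+01,  2.46679096e-02, -3.89889550e+01,
       -6.14378066e-02,  3.98623093e-02,  1.38154951e-04]), 'ee_pos': array([ 0.15983892, -0.60378833,  0.22172263]), 'eef_rot': array([-0.70110403, -0.0917898 ,  0.70127982, -0.09074353]), 'ft_force': array([-0.74786087, -0.54840739,  1.15282498]), 'torque': array([-0.06824577, -0.06018817, -0.02361066]), 'width': 0.08692944643391852}
scene {'fx': 465.80554215244604, 'fy': 465.80554215244604, 'cx': 273.79984136785373, 'cy': 214.662675049235, 'xyz': array([ 1.38169976, -0.12318083,  0.91692247]), 'attitude': array([0.292509  , 0.24453626, 0.61236479, 0.69256759])}
side {'fx': 410.4858190511472, 'fy': 410.4858190511472, 'cx': 278.34919235667496, 'cy': 210.0634571451211, 'xyz': array([0.27889225, 0.93585688, 0.91243233]), 'attitude': array([-0.05509457,  0.42242488,  0.89345044, -0.14236617])}
wrist {'fx': 325.19226210127806, 'fy': 325.19226210127806, 'cx': 273.305796334221, 'cy': 211.47038431103692, 'xyz': array([ 0.23046518, -0.5849303 ,  0.38385593]), 'attitude': array([-0.10868005,  0.08460155, -0.60417826,  0.78485658])}
```

View pics/scene0.png

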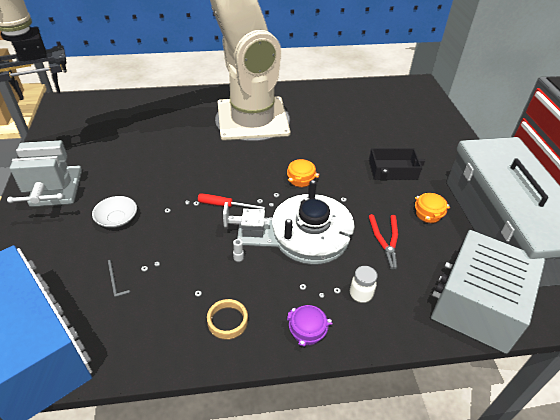

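View pics/side0.png

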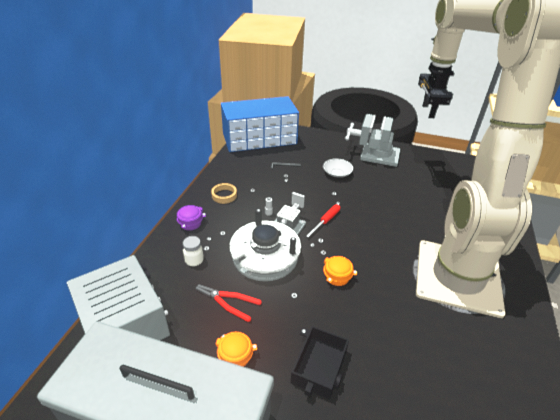

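View pics/wrist0.png

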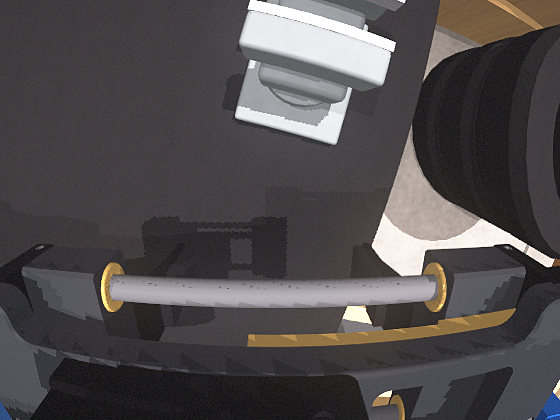

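The scene view shows the turntable disc around (313,228), the plate at (228,215), the posts at (312,188) and (289,228), and the slot possibly near (345,233). I'll zoom in.

Run:
```python
import cv2
a=cv2.imread("pics/scene0.png")[165:275,190:370]; b=cv2.imread("pics/side0.png")[180:290,215:345]
cv2.imwrite("pics/sc_z.png",cv2.resize(a,None,fx=4.4,fy=4.4,interpolation=cv2.INTER_CUBIC))
cv2.imwrite("pics/si_z.png",cv2.resize(b,None,fx=5,fy=5,interpolation=cv2.INTER_CUBIC))
```

```text
(no output)
```

View pics/sc_z.png

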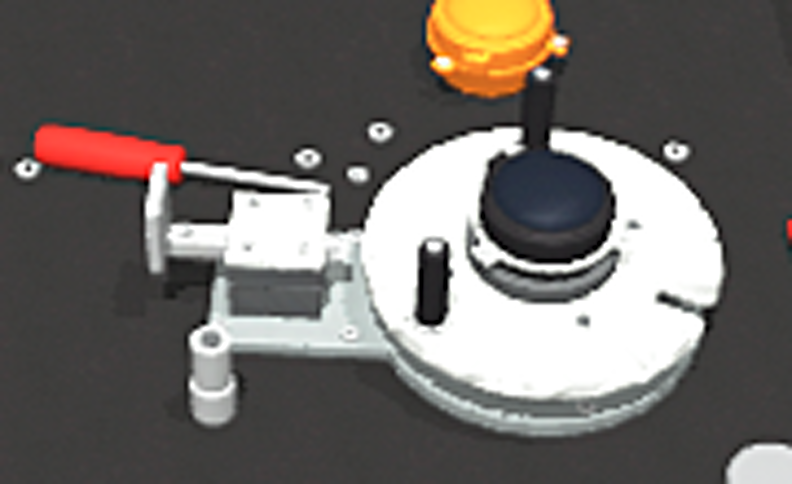

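View pics/si_z.png

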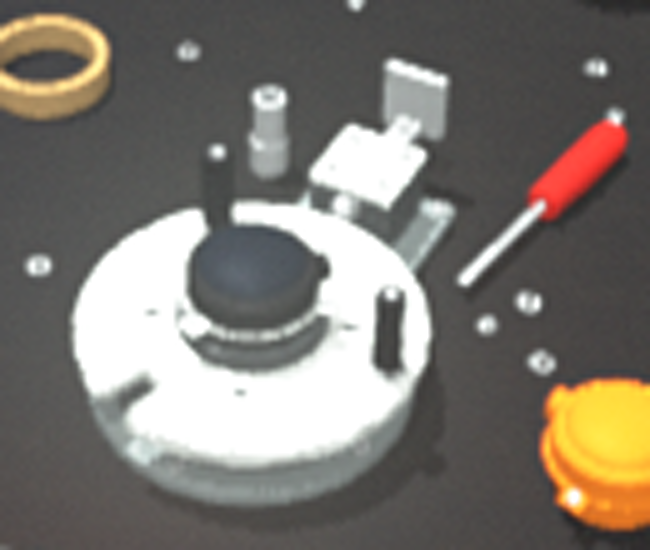

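```bash
cat > h.py <<'E'
from bench import *
import numpy as np, cv2
from scipy.spatial.transform import Rotation as R
def ray(n,u,v,c=None):
    c=c or get_calibration(n)
    x=(u-c['cx'])/c['fx'];y=(v-c['cy'])/c['fy']
    if n=='wrist':
        r=np.hypot(x,y); d=np.array([np.sin(r)*x/r,-np.sin(r)*y/r,-np.cos(r)])
    else: d=np.array([x,-y,-1.])
    return c['xyz'],R.from_quat(c['attitude']).apply(d)
def onz(n,u,v,z,c=None):
    o,d=ray(n,u,v,c); return o+d*(z-o[2])/d[2]
def proj(n,p):
    c=get_calibration(n);q=R.from_quat(c['attitude']).inv().apply(np.array(p)-c['xyz'])
    return c['cx']-c['fx']*q[0]/q[2],c['cy']+c['fy']*q[1]/q[2]
def zs(u,v): return 190+(u+.5)/4.4-.5,165+(v+.5)/4.4-.5
def zd(u,v): return 215+(u+.5)/5-.5,180+(v+.5)/5-.5
def circ(P):
    A=np.c_[2*P,np.ones(len(P))];s=np.linalg.lstsq(A,(P**2).sum(1),rcond=None)[0]
    return s[:2],np.sqrt(s[2]+s[0]**2+s[1]**2)
E
python3 - <<'E'
from h import *
np.set_printoptions(precision=4,suppress=True)
S=[(363,245),(385,190),(430,150),(490,130),(600,135),(675,170),(722,250),(705,320),(650,370),(540,398),(440,365),(395,320)]
P=np.array([onz('scene',*zs(*p),.052)[:2] for p in S]);print('scene',circ(P), np.linalg.norm(P-circ(P)[0],axis=1))
D=[(75,320),(100,260),(150,220),(250,200),(340,215),(400,255),(431,320),(420,380),(340,452),(250,467),(170,455),(90,385)]
P=np.array([onz('side',*zd(*p),.052)[:2] for p in D]);print('side',circ(P),np.linalg.norm(P-circ(P)[0],axis=1))
print('posts scene',onz('scene',*zs(541,73),.112),onz('scene',*zs(433,245),.112))
print('posts side',onz('side',*zd(391,292),.112),onz('side',*zd(217,150),.112))
print('slot scene',onz('scene',*zs(685,300),.052),onz('side',*zd(128,395),.052))
print('plate top edge scene',onz('scene',*zs(160,165),.088),onz('scene',*zs(155,270),.04))
print('plate top corners side',onz('side',*zd(385,62),.088),onz('side',*zd(448,77),.088))
print('socket',onz('scene',*zs(210,337),.06),onz('side',*zd(269,95),.06))
print('driver',onz('scene',*zs(40,143),.013),onz('scene',*zs(180,165),.013),onz('scene',*zs(325,190),.01))
print('driver side',onz('side',*zd(615,117),.013),onz('side',*zd(545,200),.013),onz('side',*zd(463,283),.01))
print('guide top corners scene',[onz('scene',*zs(*p),.061)[:2] for p in((232,195),(330,192),(325,268),(230,268))])
print('guide top corners side',[onz('side',*zd(*p),.061)[:2] for p in((350,123),(427,157),(385,208),(312,172))])
E
```

```text
scene (array([0.5683, 0.1037]), np.float64(0.10726081229082664)) [0.1064 0.1054 0.1073 0.1077 0.109  0.1101 0.1053 0.1034 0.1057 0.1127
 0.1095 0.1044]
side (array([0.5631, 0.1035]), np.float64(0.11057078957116981)) [0.1062 0.1098 0.1138 0.1127 0.1126 0.1096 0.1067 0.1077 0.1134 0.1133
 0.114  0.1065]
posts scene [0.4791 0.1143 0.112 ] [0.6135 0.0283 0.112 ]
posts side [0.4777 0.1122 0.112 ] [0.6133 0.0253 0.112 ]
slot scene [0.6161 0.1771 0.052 ] [0.6121 0.1818 0.052 ]
plate top edge scene [ 0.5084 -0.116   0.088 ] [ 0.5468 -0.1237  0.04  ]
plate top corners side [ 0.5486 -0.1252  0.088 ] [ 0.5046 -0.1231  0.088 ]
socket [ 0.6206 -0.0963  0.06  ] [ 0.6215 -0.1001  0.06  ]
driver [ 0.4005 -0.1906  0.013 ] [ 0.4308 -0.1027  0.013 ] [ 0.4606 -0.0131  0.01  ]
driver side [ 0.4016 -0.2133  0.013 ] [ 0.4289 -0.1094  0.013 ] [ 0.4614 -0.0158  0.01  ]
guide top corners scene [array([ 0.5105, -0.0748]), array([ 0.5144, -0.0165]), array([ 0.5761, -0.0267]), array([ 0.57  , -0.0809])]
guide top corners side [array([ 0.5608, -0.0879]), array([ 0.5032, -0.0705]), array([ 0.5151, -0.0131]), array([ 0.5694, -0.0317])]
```

Run:
```python
from h import *
s=read_state();M=R.from_quat(s['eef_rot']).as_matrix();print(M.round(3))
o=.06
for n,p in dict(orange=(.42,.09),).items(): pass
c=get_calibration('wrist');print((R.from_quat(s['eef_rot']).inv().apply(c['xyz']-s['ee_pos'])).round(3))
# orange lamp near post_a: base & top rays
for z in(0,.06): print('orange',onz('scene',302,173,z).round(3),onz('side',339,269,z).round(3))
```

```text
[[-0.     0.256 -0.967]
 [ 0.001 -0.967 -0.256]
 [-1.    -0.001  0.   ]]
[-0.162 -0.    -0.073]
orange [0.313 0.122 0.   ] [0.338 0.081 0.   ]
orange [0.383 0.106 0.06 ] [0.334 0.138 0.06 ]
```

```bash
python3 -m inch '[[[1,0.7,0,0,0,0.083,1],[1,0.7,0,0,0,0.083,1],[1,0.7,0,0,0,0.083,1],[1,0.7,0,0,0,0.083,1],[1,0.7,0,0,0,0.083,1]]]' && python3 -m inch '[[[1,1,0,0,0,0.083,1],[1,1,0,0,0,0.083,1],[1,1,0,0,0,0.083,1],[1,1,0,0,0,0.083,1],[1,1,0,0,0,0.083,1]]]' && python3 -m inch '[[[0.8,1,0,0,0,0.083,1],[0.8,1,0,0,0,0.083,1],[0.8,1,0,0,0,0.083,1],[0.8,1,0,0,0,0.083,1],[0.8,1,0,0,0,0.083,1]]]'
```

```text
time: 0.65
ee_pos: [0.281, -0.5193, 0.2224]
eef_rot: [0.653, 0.27, -0.653, 0.27]
ft_force: [-0.1, -0.1, 0.4]
width: 0.0549
time: 1.15
ee_pos: [0.4018, -0.3982, 0.2225]
eef_rot: [0.562, 0.429, -0.562, 0.429]
ft_force: [-0.1, 0.0, -0.6]
width: 0.0152
time: 1.65
ee_pos: [0.4957, -0.2809, 0.2223]
eef_rot: [0.433, 0.559, -0.434, 0.558]
ft_force: [-0.1, -0.7, -0.7]
width: 0.0002
```

```bash
python3 -m inch '[[[0,1,0,0,0,0.083,1],[0,1,0,0,0,0.083,1],[0,1,0,0,0,0.083,1],[0,1,0,0,0,0.083,1],[0,1,0,0,0,0.083,1]]]' && python3 -m inch '[[[0,1,0,0,0,0.083,1],[0,1,0,0,0,0.083,1],[0,1,0,0,0,0.083,1],[0,1,0,0,0,0.083,1],[0,1,0,0,0,0.083,1]]]'
python3 - <<'E'
from h import *
s=read_state();M=R.from_quat(s['eef_rot']).as_matrix();print(s['ee_pos'],M.round(3)[:,1],s['joint_positions'].round(2))
cv2.imwrite("pics/wrist1.png",cv2.cvtColor(camera('wrist'),cv2.COLOR_RGB2BGR));print(get_calibration('wrist'))
E
```

```text
time: 2.15
ee_pos: [0.4951, -0.1628, 0.2226]
eef_rot: [0.276, 0.651, -0.277, 0.651]
ft_force: [0.1, 0.0, -0.8]
width: 0.0003
time: 2.65
ee_pos: [0.4959, -0.0423, 0.2225]
eef_rot: [0.099, 0.7, -0.099, 0.7]
ft_force: [0.2, -0.4, 0.1]
width: 0.0005
[ 0.49591372 -0.04230222  0.22250752] [ 0.278  0.961 -0.   ] [ 0.74  0.11 -0.78  1.76  0.08  1.31  1.22]
{'fx': 325.19226210127806, 'fy': 325.19226210127806, 'cx': 273.305796334221, 'cy': 211.47038431103692, 'xyz': array([ 0.42236421, -0.02161885,  0.38445799]), 'attitude': array([-0.11036089, -0.0827153 ,  0.59384763,  0.79266869])}
```

View pics/wrist1.png

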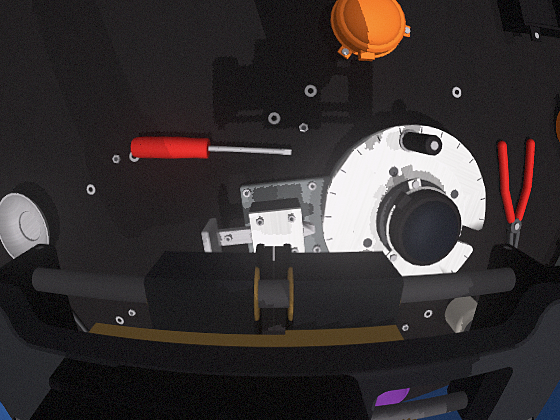

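The wrist view shows post_a's top at about (436,145), the slot at (470,238), the disc's left rim at (326,218), and the plate at (210,238). I'll cross-check these.

Run:
```python
from h import *
np.set_printoptions(precision=4,suppress=True)
print('post',onz('wrist',436,145,.112),'slot',onz('wrist',470,238,.052))
W=[(326,218),(337,175),(360,145),(390,128),(420,127),(450,137),(475,165),(485,200),(463,262),(440,275)]
P=np.array([onz('wrist',*p,.052)[:2] for p in W]);print(circ(P))
print('driver',onz('wrist',132,147,.013),onz('wrist',208,147,.013))
print('plate top',onz('wrist',204,222,.088),onz('wrist',216,222,.088),'guide TL/TR',onz('wrist',249,212,.061),onz('wrist',302,210,.061))
print('orange',onz('wrist',368,25,.04))
```

```text
post [0.4779 0.1161 0.112 ] slot [0.6153 0.1783 0.052 ]
(array([0.5612, 0.1028]), np.float64(0.1009152213201612))
driver [ 0.3974 -0.1929  0.013 ] [ 0.4283 -0.1018  0.013 ]
plate top [ 0.4945 -0.1129  0.088 ] [ 0.4978 -0.1014  0.088 ] guide TL/TR [ 0.504  -0.0718  0.061 ] [ 0.5174 -0.0185  0.061 ]
orange [0.3443 0.1077 0.04  ]
```

```bash
python3 -m inch '[[[-0.125,1,0,0,0,0.083,1],[-0.125,1,0,0,0,0.083,1],[-0.125,1,0,0,0,0.083,1],[-0.125,1,0,0,0,0.083,1],[-0.125,1,0,0,0,0.083,1],[-0.125,1,-0.4,0,0,0.083,1],[-0.125,1,-0.4,0,0,0.083,1],[-0.125,1,-0.4,0,0,0.083,1]]]'
python3 - <<'E'
from h import *
s=read_state();M=R.from_quat(s['eef_rot']).as_matrix();print(s['ee_pos'],M.round(3)[:,1],s['joint_positions'].round(2))
cv2.imwrite("pics/scene1.png",cv2.resize(cv2.cvtColor(camera('scene'),cv2.COLOR_RGB2BGR)[120:280,190:390],None,fx=3.5,fy=3.5))
E
```

```text
time: 3.5
ee_pos: [0.4808, 0.0785, 0.1748]
eef_rot: [-0.085, 0.703, 0.085, 0.701]
ft_force: [-0.8, 1.3, 0.9]
width: 0.0007
[0.48083718 0.07853471 0.17478308] [-0.239  0.971  0.001] [ 0.61  0.15 -0.92  1.84  0.13  1.21  1.46]
```

View pics/scene1.png

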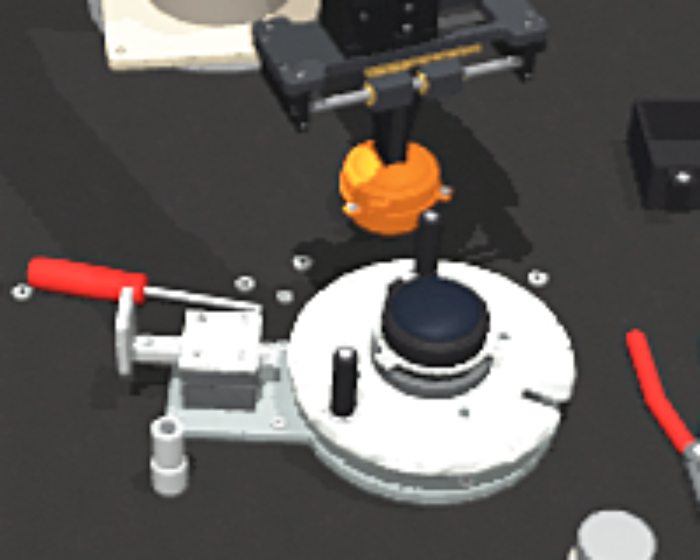

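The shut fingertips are to the left of post_a, at about (395,160), so the way down is clear.

```bash
python3 -m inch '[[[0,0,-0.3,0,0,0,1],[0,0,-0.55,0,0,0,1],[0,0,-0.8,0,0,0,1],[0,0,-0.8,0,0,0,1],[0,0,-0.8,0,0,0,1]]]'
python3 - <<'E'
from h import *
# planned TCP along arc from theta, relative to start call
c=np.array([.566,.101]);s=read_state();p=s['ee_pos'][:2]
print(p-c,np.linalg.norm(p-c),np.degrees(np.arctan2(*(p-c)[::-1])))
prev=194
for st,en in((194,159),(159,124),(124,84),(84,50)):
    P=lambda t:c+.088*np.array([np.cos(np.radians(t)),np.sin(np.radians(t))])
    print('call')
    p0=p if st==194 else P(st)
    for t in np.linspace(st,en,6)[1:]: print(t,((P(t)-p0)/.12).round(3),round((t-st)/360,4))
E
```

```text
time: 4.05
ee_pos: [0.482, 0.0799, 0.0803]
eef_rot: [-0.086, 0.701, 0.087, 0.702]
ft_force: [0.3, 0.8, 0.6]
width: 0.0005
[-0.08401599 -0.02112942] 0.0866322014402998 -165.88328482096063
call
187.0 [-0.028  0.087] -0.0194
180.0 [-0.033  0.176] -0.0389
173.0 [-0.028  0.265] -0.0583
166.0 [-0.011  0.353] -0.0778
159.0 [0.016 0.439] -0.0972
call
152.0 [0.037 0.081] -0.0194
145.0 [0.084 0.158] -0.0389
138.0 [0.14  0.228] -0.0583
131.0 [0.204 0.291] -0.0778
124.0 [0.275 0.345] -0.0972
call
116.0 [0.089 0.051] -0.0222
108.0 [0.183 0.089] -0.0444
100.0 [0.283 0.114] -0.0667
92.0 [0.384 0.125] -0.0889
84.0 [0.487 0.121] -0.1111
call
77.2 [ 0.086 -0.014] -0.0189
70.4 [ 0.169 -0.038] -0.0378
63.6 [ 0.249 -0.072] -0.0567
56.8 [ 0.325 -0.116] -0.0756
50.0 [ 0.395 -0.168] -0.0944
```

```bash
python3 -m inch '[[[-0.028,0.087,0,0,0,-0.0194,1],[-0.033,0.176,0,0,0,-0.0389,1],[-0.028,0.265,0,0,0,-0.0583,1],[-0.011,0.353,0,0,0,-0.0778,1],[0.016,0.439,0,0,0,-0.0972,1],[0.016,0.439,0,0,0,-0.0972,1]]]';  python3 - <<'E'
from h import *
cv2.imwrite("pics/scene2.png",cv2.resize(cv2.cvtColor(camera('scene'),cv2.COLOR_RGB2BGR)[120:280,190:390],None,fx=3.5,fy=3.5))
s=read_state();p=s['ee_pos'][:2]-[.566,.101];print(np.linalg.norm(p),np.degrees(np.arctan2(*p[::-1])),s['joint_positions'].round(2),s['ft_force'])
E
```

```text
time: 4.65
ee_pos: [0.4845, 0.134, 0.0812]
eef_rot: [0.129, 0.694, -0.128, 0.697]
ft_force: [-0.0, -0.5, 1.1]
width: 0.0009
0.08783819663570361 158.45897444364647 [ 0.36  0.3  -0.81  1.91  0.25  1.03  0.66] [-0.02506659 -0.60466673 -0.09480223]
```

View pics/scene2.png

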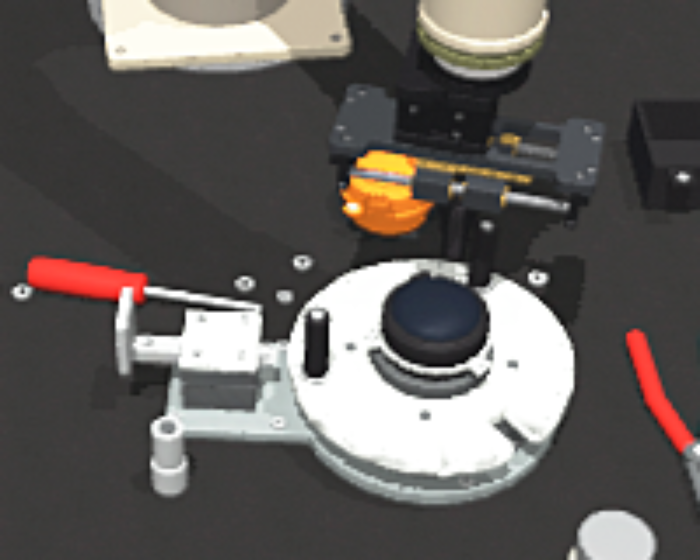

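Post_a has moved with the fingers to about (487,228), and the disc and lamp are turning with it. I'll continue.

```bash
python3 - <<'E'
from h import *
for u,v in((487,228),(316,315)):
    q=onz('scene',190+(u+.5)/3.5-.5,120+(v+.5)/3.5-.5,.112)[:2]-[.566,.101];print(np.linalg.norm(q),np.degrees(np.arctan2(*q[::-1])))
E
python3 -m inch '[[[0.037,0.081,0,0,0,-0.0194,1],[0.084,0.158,0,0,0,-0.0389,1],[0.14,0.228,0,0,0,-0.0583,1],[0.204,0.291,0,0,0,-0.0778,1],[0.275,0.345,0,0,0,-0.0972,1],[0.275,0.345,0,0,0,-0.0972,1]]]' && python3 -m inch '[[[0.089,0.051,0,0,0,-0.0222,1],[0.183,0.089,0,0,0,-0.0444,1],[0.283,0.114,0,0,0,-0.0667,1],[0.384,0.125,0,0,0,-0.0889,1],[0.487,0.121,0,0,0,-0.1111,1],[0.487,0.121,0,0,0,-0.1111,1]]]';  python3 - <<'E'
from h import *
cv2.imwrite("pics/scene3.png",cv2.resize(cv2.cvtColor(camera('scene'),cv2.COLOR_RGB2BGR)[120:280,190:390],None,fx=3.5,fy=3.5))
s=read_state();p=s['ee_pos'][:2]-[.566,.101];print(np.linalg.norm(p),np.degrees(np.arctan2(*p[::-1])),s['joint_positions'].round(2),s['ft_force'])
E
```

```text
0.08634669490075474 142.27835316326372
0.08745374331884075 -83.99057492528972
time: 5.3
ee_pos: [0.5172, 0.1743, 0.08]
eef_rot: [0.332, 0.624, -0.33, 0.625]
ft_force: [-0.3, -0.0, 0.3]
width: 0.0003
time: 5.9
ee_pos: [0.5756, 0.1875, 0.0793]
eef_rot: [0.525, 0.474, -0.524, 0.474]
ft_force: [0.1, -0.7, 0.1]
width: 0.0006
0.0871644702165346 84.19000469071902 [ 0.04  0.46 -0.54  1.66  0.26  1.1  -0.67] [-0.54792541  0.33221315 -0.18932245]
```

View pics/scene3.png

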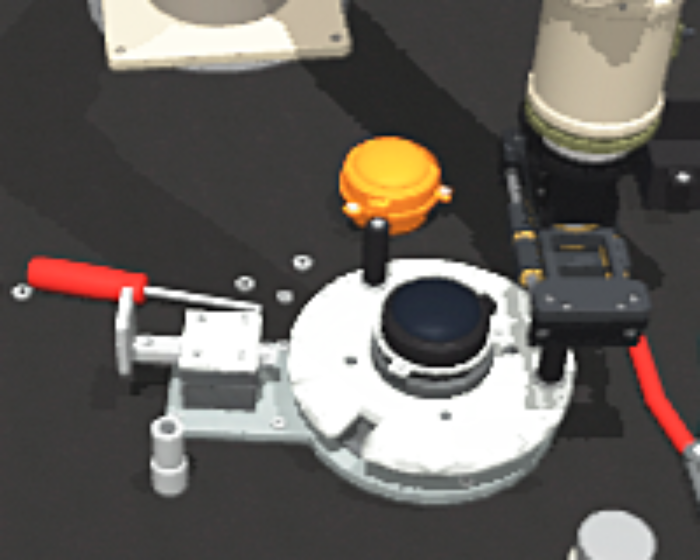

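Post_b is now at about (376,225), post_a is at about (553,360) under the gripper, and the slot is at about (355,430).

```bash
python3 - <<'E'
from h import *
for u,v in((376,225),):
    q=onz('scene',190+(u+.5)/3.5-.5,120+(v+.5)/3.5-.5,.112)[:2]-[.566,.101];a=np.degrees(np.arctan2(*q[::-1]));print(np.linalg.norm(q),a,a-360+229.2 if a>0 else a+229.2)
q=onz('scene',190+355/3.5,120+430/3.5,.052)[:2]-[.566,.101];a=np.degrees(np.arctan2(*q[::-1]));print('slot',np.linalg.norm(q),a)
E
python3 -m inch '[[[0.086,-0.014,0,0,0,-0.0189,1],[0.169,-0.038,0,0,0,-0.0378,1],[0.249,-0.072,0,0,0,-0.0567,1],[0.325,-0.116,0,0,0,-0.0756,1],[0.395,-0.168,0,0,0,-0.0944,1],[0.395,-0.168,0,0,0,-0.0944,1]]]';  python3 - <<'E'
from h import *
cv2.imwrite("pics/scene4.png",cv2.resize(cv2.cvtColor(camera('scene'),cv2.COLOR_RGB2BGR)[165:275,230:370],None,fx=5,fy=5,interpolation=cv2.INTER_CUBIC))
s=read_state();p=s['ee_pos'][:2]-[.566,.101];print(np.linalg.norm(p),np.degrees(np.arctan2(*p[::-1])),s['joint_positions'].round(2),s['ft_force'])
E
```

```text
0.08572142097895812 -160.16072963856325 69.03927036143673
slot 0.09397417803016224 -43.604634259508934
time: 6.55
ee_pos: [0.622, 0.1671, 0.0789]
eef_rot: [0.64, 0.3, -0.64, 0.301]
ft_force: [-0.1, 0.1, 0.6]
width: 0.0004
0.08676323841873569 50.12963495204803 [-0.03  0.52 -0.41  1.55  0.22  1.12 -1.17] [-0.72165564  0.19443625  0.83131216]
```

View pics/scene4.png

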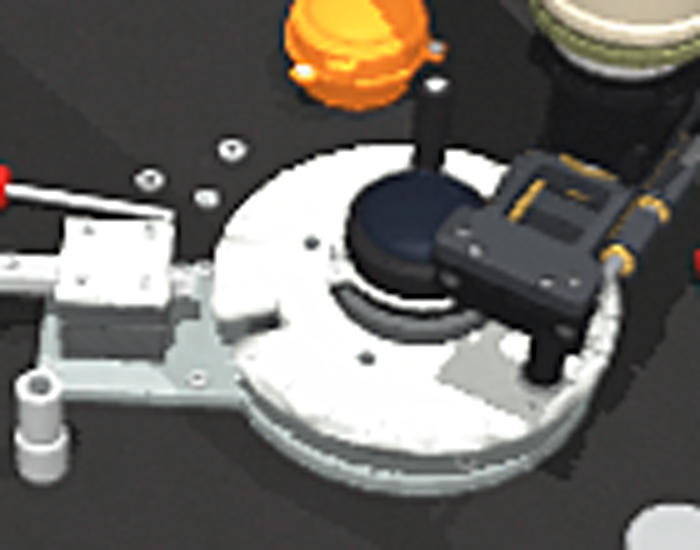

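The slot is at about (250,322), close below the nose at (205,275). Post_b is at (436,85).

Run:
```python
from h import *
f=lambda u,v,z:onz('scene',230+(u+.5)/5-.5,165+(v+.5)/5-.5,z)[:2]
c=np.array([.566,.101])
for n,p in dict(postb=f(436,85,.112),slot=f(255,320,.052),nose=f(209,275,.0515),).items():
    q=p-c;print(n,np.linalg.norm(q),np.degrees(np.arctan2(*q[::-1])))
P=lambda t:c+.088*np.array([np.cos(np.radians(t)),np.sin(np.radians(t))])
for t in(46,42,38,34,33): print(t,((P(t)-P(50))/.12).round(3),round((t-50)/360,4))
```

```text
postb 0.08749581548910905 164.02436521944506
slot 0.08638520117559577 -78.47103689805942
nose 0.10524536909066996 -99.57021647737714
46 [ 0.038 -0.034] -0.0111
42 [ 0.074 -0.071] -0.0222
38 [ 0.106 -0.11 ] -0.0333
34 [ 0.137 -0.152] -0.0444
33 [ 0.144 -0.162] -0.0472
```

```bash
python3 -m inch '[[[0.038,-0.034,0,0,0,-0.0111,1],[0.074,-0.071,0,0,0,-0.0222,1],[0.106,-0.11,0,0,0,-0.0333,1],[0.137,-0.152,0,0,0,-0.0444,1],[0.137,-0.152,0,0,0,-0.0444,1]]]';  python3 - <<'E'
from h import *
cv2.imwrite("pics/scene5.png",cv2.resize(cv2.cvtColor(camera('scene'),cv2.COLOR_RGB2BGR)[165:275,230:370],None,fx=5,fy=5,interpolation=cv2.INTER_CUBIC))
cv2.imwrite("pics/side5.png",cv2.resize(cv2.cvtColor(camera('side'),cv2.COLOR_RGB2BGR)[180:290,215:345],None,fx=5,fy=5,interpolation=cv2.INTER_CUBIC))
s=read_state();p=s['ee_pos'][:2]-[.566,.101];print(np.linalg.norm(p),np.degrees(np.arctan2(*p[::-1])),s['joint_positions'].round(2),s['ft_force'])
E
```

```text
time: 7.1
ee_pos: [0.6377, 0.1499, 0.0787]
eef_rot: [-0.675, -0.209, 0.675, -0.209]
ft_force: [-0.8, 0.6, -0.5]
width: 0.0007
0.08695566042978044 34.41436385780623 [-0.04  0.53 -0.35  1.52  0.19  1.13 -1.4 ] [ 0.84751247 -0.05185501  0.13570111]
```

View pics/scene5.png

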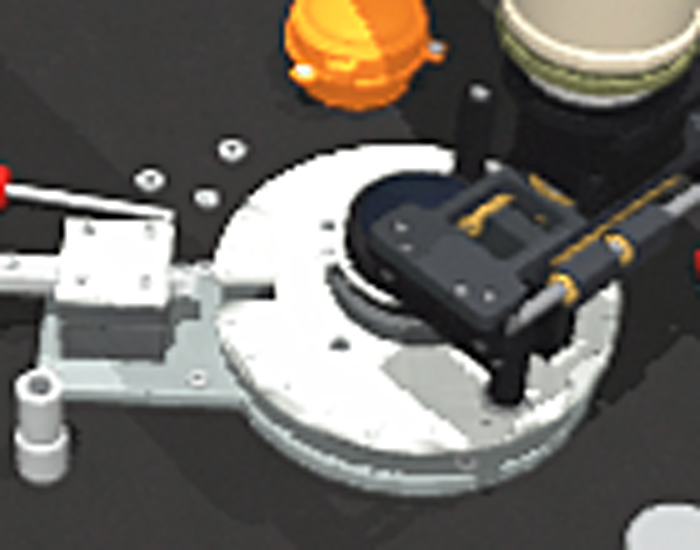

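View pics/side5.png

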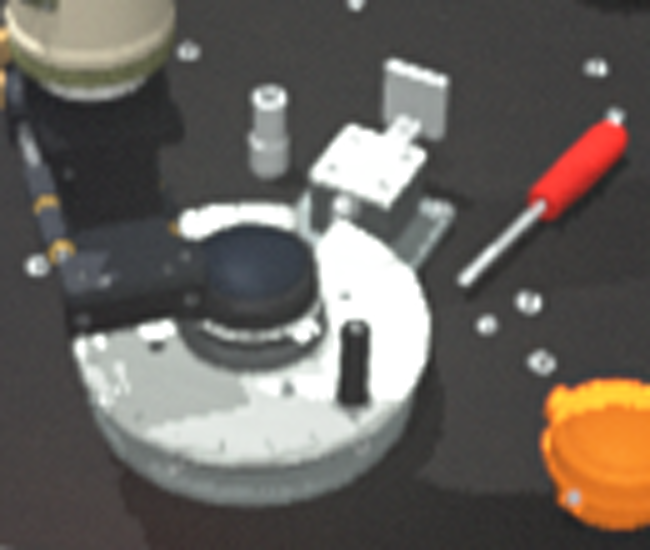

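The slot is at about (248,290) with the nose at (205,275), so a few degrees are left. Post_b is at (480,92) in the scene view and (354,327) in the side view.

Run:
```python
from h import *
f=lambda u,v,z:onz('scene',230+(u+.5)/5-.5,165+(v+.5)/5-.5,z)[:2]
g=lambda u,v,z:onz('side',*zd(u,v),z)[:2]
c=np.array([.566,.101])
for n,p in dict(postb=f(480,92,.112),postbside=g(354,327,.112),slotend=f(275,290,.052),slotrim=f(220,287,.052),nose=f(209,275,.0515),).items():
    q=p-c;print(n,p,np.linalg.norm(q),np.degrees(np.arctan2(*q[::-1])))
```

```text
postb [0.48986706 0.14699955] 0.08895045684943065 148.85961301782712
postbside [0.48937094 0.14593351] 0.08883148966398646 149.61362558105117
slotend [0.56347105 0.02958039] 0.07146436752995196 -92.02797828312524
slotrim [0.55817552 0.00169178] 0.09961599025863575 -94.50501766565033
nose [ 0.54850231 -0.00278063] 0.10524536909066996 -99.57021647737714
```

```bash
python3 -m inch '[[[0.013,-0.02,0,0,0,-0.005,1],[0.026,-0.041,0,0,0,-0.0106,1],[0.026,-0.041,0,0,0,-0.0106,1],[0.026,-0.041,0,0,0,-0.0106,1]]]';  python3 - <<'E'
from h import *
cv2.imwrite("pics/scene6.png",cv2.resize(cv2.cvtColor(camera('scene'),cv2.COLOR_RGB2BGR)[165:275,230:370],None,fx=5,fy=5,interpolation=cv2.INTER_CUBIC))
cv2.imwrite("pics/side6.png",cv2.resize(cv2.cvtColor(camera('side'),cv2.COLOR_RGB2BGR)[180:290,215:345],None,fx=5,fy=5,interpolation=cv2.INTER_CUBIC))
s=read_state();p=s['ee_pos'][:2]-[.566,.101];print(np.linalg.norm(p),np.degrees(np.arctan2(*p[::-1])),s['joint_positions'].round(2),s['ft_force'])
E
```

```text
time: 7.6
ee_pos: [0.6413, 0.1449, 0.0786]
eef_rot: [-0.682, -0.185, 0.682, -0.185]
ft_force: [-1.9, 0.8, 0.9]
width: 0.0004
0.08717481842085298 30.25510650866288 [-0.05  0.53 -0.33  1.51  0.18  1.13 -1.45] [-1.27273551  0.66732413 -0.01375301]
```

View pics/scene6.png

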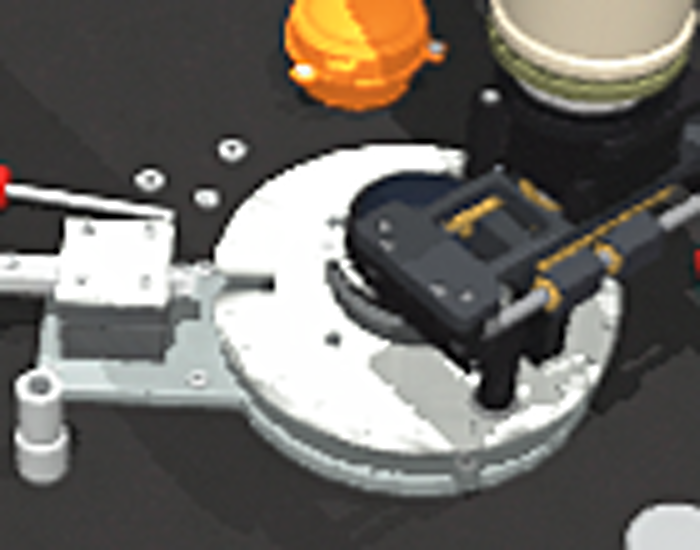

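View pics/side6.png

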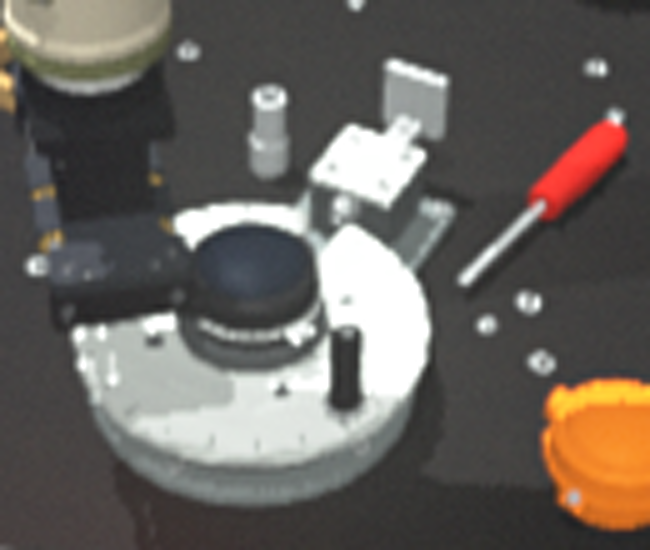

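Post_b is at (490,97) in the scene view and (345,332) in the side view. The slot mouth is at about (218,285).

Run:
```python
from h import *
f=lambda u,v,z:onz('scene',230+(u+.5)/5-.5,165+(v+.5)/5-.5,z)[:2]
g=lambda u,v,z:onz('side',*zd(u,v),z)[:2]
c=np.array([.566,.101])
for n,p in dict(postb=f(490,97,.112),postbside=g(345,332,.112)).items():
    q=p-c;print(n,p,np.linalg.norm(q),np.degrees(np.arctan2(*q[::-1]))+114.6-360)
# where slot edges would be if aligned at -99.7
for th in(-97,-99.7,-102):
  t=np.radians(th);y=np.array([np.cos(t),np.sin(t)]);x=np.array([-y[1],y[0]])
  for r,w in((.104,.015),(.104,-.015),(.09,.011),(.09,-.011),(.072,.011),(.072,-.011)):
    u,v=proj('scene',[*(c+r*y+w*x),.052]);print(th,r,w,((u-230)*5,(v-165)*5))
```

```text
postb [0.49432276 0.15139447] 0.08761979932997727 -100.5100946889466
postbside [0.49295762 0.15131486] 0.0886948396404786 -99.96081233813061
-97 0.104 0.015 (np.float64(209.4328052555946), np.float64(299.93717379743515))
-97 0.104 -0.015 (np.float64(209.10183561457046), np.float64(258.20881165272283))
-97 0.09 0.011 (np.float64(236.6439984300763), np.float64(294.485372845832))
-97 0.09 -0.011 (np.float64(236.05262577448514), np.float64(263.8901944636275))
-97 0.072 0.011 (np.float64(271.66872916448), np.float64(294.73880537730537))
-97 0.072 -0.011 (np.float64(270.6295414449289), np.float64(264.14944954211563))
-99.7 0.104 0.015 (np.float64(208.22724047878893), np.float64(292.99032547406273))
-99.7 0.104 -0.015 (np.float64(210.6212198063139), np.float64(251.56667714264145))
-99.7 0.09 0.011 (np.float64(235.71644167510613), np.float64(288.5048626554982))
-99.7 0.09 -0.011 (np.float64(237.12544764703836), np.float64(258.10962816818187))
-99.7 0.072 0.011 (np.float64(270.65540176099915), np.float64(289.9480502049215))
-99.7 0.072 -0.011 (np.float64(271.61857268543173), np.float64(259.52841125889876))
-102 0.104 0.015 (np.float64(207.5611154678043), np.float64(287.0814444305509))
-102 0.104 -0.015 (np.float64(212.25403869840193), np.float64(245.98740018162943))
-102 0.09 0.011 (np.float64(235.23635588905393), np.float64(283.41904969867255))
-102 0.09 -0.011 (np.float64(238.3354245387855), np.float64(253.2459090639766))
-102 0.072 0.011 (np.float64(270.0405466750854), np.float64(285.86486220720803))
-102 0.072 -0.011 (np.float64(272.69856090044044), np.float64(255.64204518444726))
```

Run:
```python
import cv2
a=cv2.imread('pics/scene6.png')[210:360,20:300];cv2.imwrite('pics/s6z.png',cv2.resize(a,None,fx=2.8,fy=2.8,interpolation=cv2.INTER_CUBIC))
```

```text
(no output)
```

View pics/s6z.png

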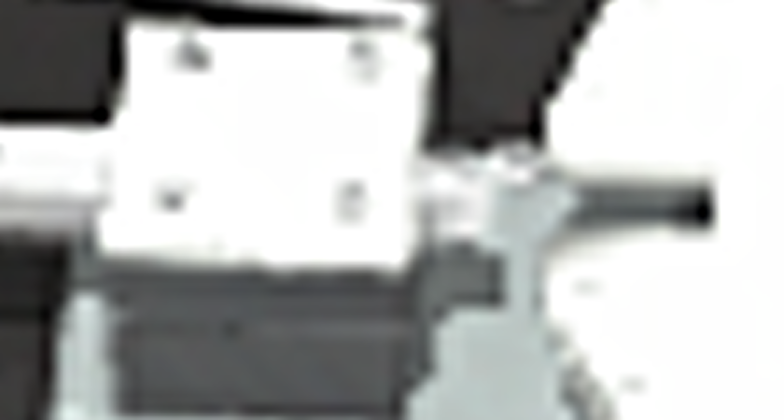

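Both estimates put the slot within about 2° of line. I'll back off, lift, fly to the plate's outer side, and look from above with the wrist camera.

```bash
python3 -m inch '[[[-0.044,0.07,0,0,0,0,1],[-0.044,0.07,0.3,0,0,0,1],[-0.044,0.07,0.7,0,0,0,1],[-0.044,0.07,1,0,0,0,1],[-0.044,0.07,1,0,0,0,1]]]' && python3 -m inch '[[[-0.4,-1,0,0,0,0.06,1],[-0.4,-1,0,0,0,0.06,1],[-0.4,-1,0,0,0,0.06,1],[-0.4,-1,0,0,0,0.06,1]]]' && python3 -m inch '[[[-0.4,-1,0,0,0,0.06,1],[-0.4,-1,0,0,0,0.06,1],[-0.4,-1,0,0,0,0.06,1],[-0.4,-1,0,0,0,0.06,1]]]' && python3 -m inch '[[[-0.15,-0.65,0,0,0,0.02,1],[-0.15,-0.65,0,0,0,0.02,1],[-0.15,-0.65,0,0,0,0.02,1],[-0.15,-0.65,0,0,0,0.02,1],[-0.15,-0.65,0,0,0,0.02,1]]]'
python3 - <<'E'
from h import *
c=get_calibration('wrist');s=read_state()
cv2.imwrite("pics/wrist7.png",cv2.cvtColor(camera('wrist'),cv2.COLOR_RGB2BGR))
print(s['ee_pos'],R.from_quat(s['eef_rot']).as_matrix().round(3)[:,1],s['joint_positions'].round(2)); print(c)
E
```

```text
time: 8.2
ee_pos: [0.6385, 0.1549, 0.2051]
eef_rot: [0.686, 0.185, -0.679, 0.185]
ft_force: [0.7, -0.4, -0.4]
width: 0.0003
time: 8.6
ee_pos: [0.5871, 0.0279, 0.1984]
eef_rot: [-0.636, -0.307, 0.637, -0.309]
ft_force: [0.4, -0.3, 0.2]
width: 0.0004
time: 9.0
ee_pos: [0.5385, -0.0919, 0.1983]
eef_rot: [-0.566, -0.422, 0.568, -0.423]
ft_force: [0.3, 0.5, -0.6]
width: 0.0006
time: 9.5
ee_pos: [0.5227, -0.1625, 0.1985]
eef_rot: [0.539, 0.459, -0.538, 0.458]
ft_force: [-0.8, -0.5, -0.6]
width: 0.0003
[ 0.5226891  -0.16248032  0.19845717] [ 0.987 -0.159  0.   ] [ 0.49  0.19 -0.31  1.69  0.06  1.27  0.01]
{'fx': 325.19226210127806, 'fy': 325.19226210127806, 'cx': 273.305796334221, 'cy': 211.47038431103692, 'xyz': array([ 0.53277818, -0.0887301 ,  0.36052869]), 'attitude': array([-0.13695863,  0.01071683, -0.07925995,  0.98734257])}
```

View pics/wrist7.png

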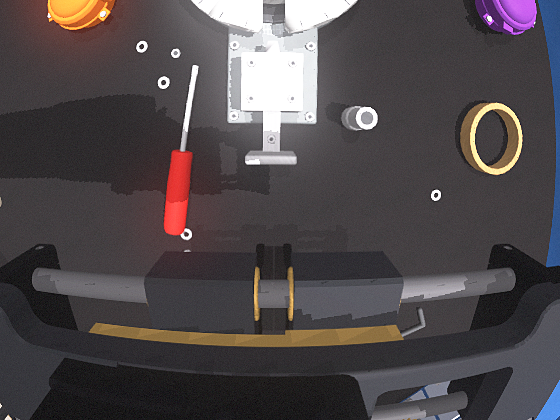

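Run:
```python
import cv2
a=cv2.imread('pics/wrist7.png')
cv2.imwrite('pics/w7z.png',cv2.resize(a[0:175,215:335],None,fx=3.4,fy=3.4,interpolation=cv2.INTER_CUBIC))
cv2.imwrite('pics/w7y.png',cv2.resize(a[0:60,215:335],None,fx=6.5,fy=6.5,interpolation=cv2.INTER_CUBIC))
```

```text
(no output)
```

View pics/w7z.png

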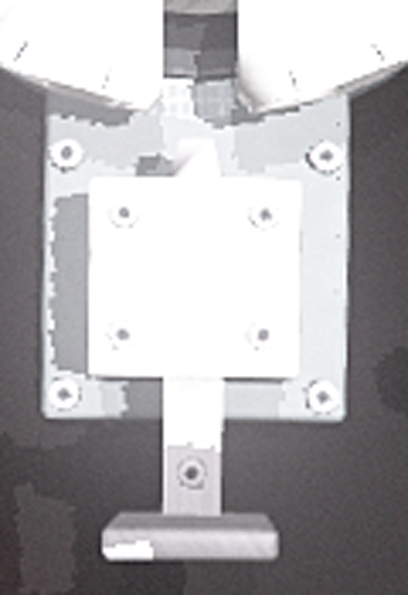

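View pics/w7y.png

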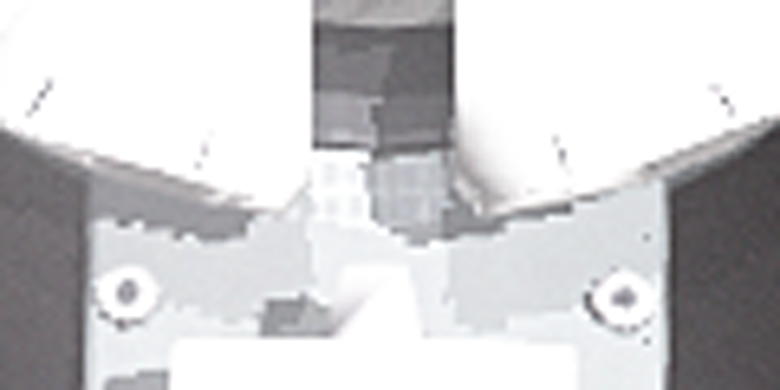

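The slot (columns 312–453 in the enlarged view) stands right over the nose (345–408). I'll put numbers on that.

Run:
```python
from h import *
np.set_printoptions(precision=4,suppress=True)
a=lambda u,v,z:onz('wrist',215+(u+.5)/3.4-.5,(v+.5)/3.4-.5,z)[:2]
b=lambda u,v,z:onz('wrist',215+(u+.5)/6.5-.5,(v+.5)/6.5-.5,z)[:2]
nose=(b(345,268,.0515)+b(408,268,.0515))/2
bar0=(a(163,505,.0515)+a(221,505,.0515))/2
sl=(b(312,100,.052)+b(453,100,.052))/2
d=nose-bar0;print('nose',nose,'bar',bar0,'dir',np.degrees(np.arctan2(d[1],d[0])),'slot',sl)
# screws on tongue
for q in((65,153),(327,155),(64,393),(323,397)):print(a(*q,.012))
e=d/np.linalg.norm(d);print('slot lateral off bar line',np.cross(e,sl-nose))
c=np.array([.566,.101]);print('axis lateral',np.cross(e,c-nose))
pl=[a(105,530,.088),a(280,530,.088)];print('plate top outer edge',pl,np.mean(pl,0),'outer dist',(c-np.mean(pl,0))@e,'nose dist',(c-nose)@e)
```

```text
nose [ 0.5446 -0.011 ] bar [ 0.5268 -0.1132] dir 80.11895489601109 slot [0.5497 0.0151]
[0.5051 0.002 ]
[ 0.5856 -0.0118]
[ 0.4923 -0.0746]
[ 0.572  -0.0888]
slot lateral off bar line -0.0005260830875891374
axis lateral -0.0018189974702856188
plate top outer edge [array([ 0.5053, -0.113 ]), array([ 0.548 , -0.1199])] [ 0.5267 -0.1164] outer dist 0.22094748967995465 nose dist 0.11405292826405106<stdin>:11: DeprecationWarning: Arrays of 2-dimensional vectors are deprecated. Use arrays of 3-dimensional vectors instead. (deprecated in NumPy 2.0)
<stdin>:12: DeprecationWarning: Arrays of 2-dimensional vectors are deprecated. Use arrays of 3-dimensional vectors instead. (deprecated in NumPy 2.0)
```

The slot is 0.5 mm off the bar line and the bar travel is about 6 mm. The plate's outer face should be near (0.525,-0.124). I'll go down outside it.

```bash
python3 -m inch '[[[-0.035,-0.02,-0.35,0,0,0,1],[-0.035,-0.02,-0.7,0,0,0,1],[-0.035,-0.02,-1,0,0,0,1],[-0.035,-0.02,-1,0,0,0,1],[-0.035,-0.02,-1,0,0,0,1]]]' && python3 -m inch '[[[0,0,-0.1,0,0,0,1],[0,0,-0.1,0,0,0,1]]]'
python3 - <<'E'
from h import *
cv2.imwrite("pics/scene8.png",cv2.resize(cv2.cvtColor(camera('scene'),cv2.COLOR_RGB2BGR)[130:290,170:370],None,fx=3.5,fy=3.5,interpolation=cv2.INTER_CUBIC))
s=read_state();print(s['ee_pos'],s['ft_force'])
E
```

```text
time: 10.05
ee_pos: [0.5183, -0.1659, 0.0793]
eef_rot: [0.539, 0.459, -0.538, 0.458]
ft_force: [0.1, 0.3, 0.8]
width: 0.0005
time: 10.25
ee_pos: [0.5182, -0.1668, 0.0669]
eef_rot: [0.539, 0.458, -0.538, 0.458]
ft_force: [-1.3, 0.0, -0.5]
width: 0.0004
[ 0.51817726 -0.16689041  0.06715645] [ 0.58003205 -0.36640573  0.07914536]
```

View pics/scene8.png

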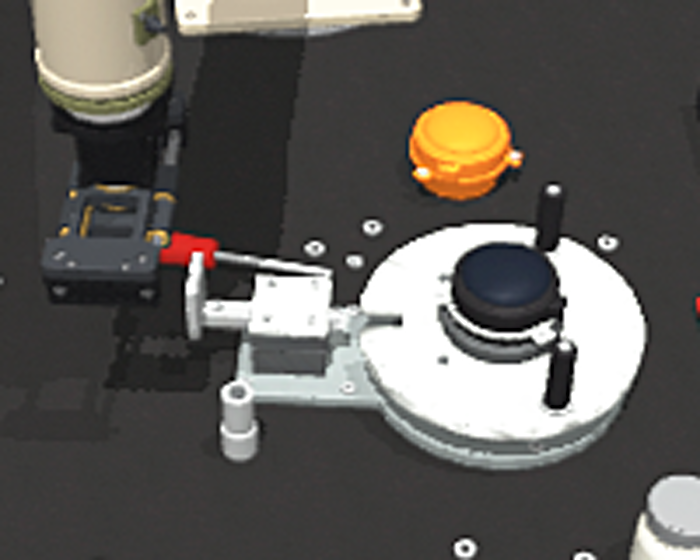

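The fingers are outside the plate at (190,300), the slot at (385,318) lines up with the bar, and the lamp is seated. Now I'll push slowly.

```bash
python3 -m inch '[[[0.007,0.041,0,0,0,0,1],[0.014,0.082,0,0,0,0,1],[0.021,0.123,0,0,0,0,1],[0.028,0.164,0,0,0,0,1],[0.036,0.205,0,0,0,0,1],[0.043,0.246,0,0,0,0,1],[0.05,0.287,0,0,0,0,1],[0.057,0.328,0,0,0,0,1],[0.064,0.369,0,0,0,0,1]]]'
python3 - <<'E'
from h import *
cv2.imwrite("pics/scene9.png",cv2.resize(cv2.cvtColor(camera('scene'),cv2.COLOR_RGB2BGR)[130:290,170:370],None,fx=3.5,fy=3.5,interpolation=cv2.INTER_CUBIC))
s=read_state();print(s['ee_pos'],s['ft_force'])
E
```

```text
time: 11.2
ee_pos: [0.5255, -0.123, 0.0666]
eef_rot: [-0.539, -0.458, 0.539, -0.458]
ft_force: [-0.0, -4.0, 0.9]
width: 0.0004
[ 0.52570456 -0.1217754   0.06662077] [ 0.18978881 -1.45472752 -0.2745198 ]
```

View pics/scene9.png

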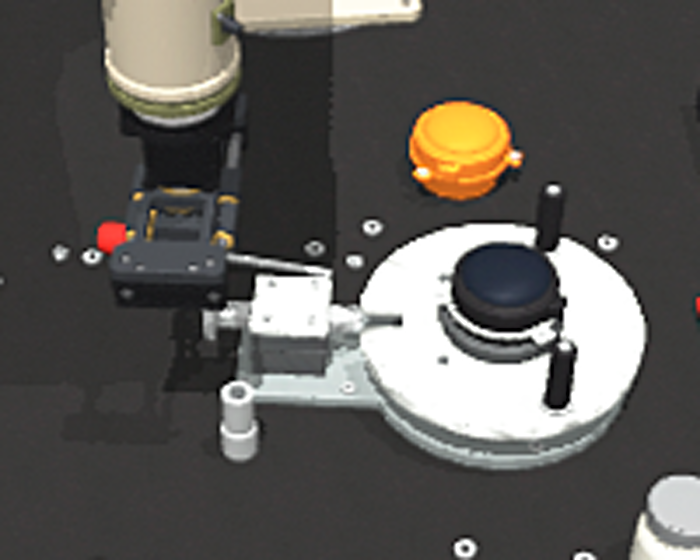

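The plate has moved in (now at about 215,325) with about 4 N. I'll continue.

```bash
python3 -m inch '[[[0.006,0.033,0,0,0,0,1],[0.011,0.066,0,0,0,0,1],[0.017,0.099,0,0,0,0,1],[0.023,0.132,0,0,0,0,1],[0.028,0.164,0,0,0,0,1]]]' && python3 -m inch '[[[0.003,0.016,0,0,0,0,1],[0.006,0.033,0,0,0,0,1]]]'
python3 - <<'E'
from h import *
cv2.imwrite("pics/scene10.png",cv2.resize(cv2.cvtColor(camera('scene'),cv2.COLOR_RGB2BGR)[130:290,170:370],None,fx=3.5,fy=3.5,interpolation=cv2.INTER_CUBIC))
s=read_state();print(s['ee_pos'],s['ft_force'])
E
```

```text
time: 11.75
ee_pos: [0.529, -0.1026, 0.0666]
eef_rot: [0.539, 0.458, -0.539, 0.458]
ft_force: [0.1, -4.2, 0.0]
width: 0.0004
time: 11.95
ee_pos: [0.5297, -0.0988, 0.0666]
eef_rot: [0.539, 0.458, -0.539, 0.458]
ft_force: [0.3, -3.1, 0.1]
width: 0.0004
[ 0.52973858 -0.09846466  0.06661145] [ 0.1791596  -1.42196568 -1.03712243]
```

View pics/scene10.png

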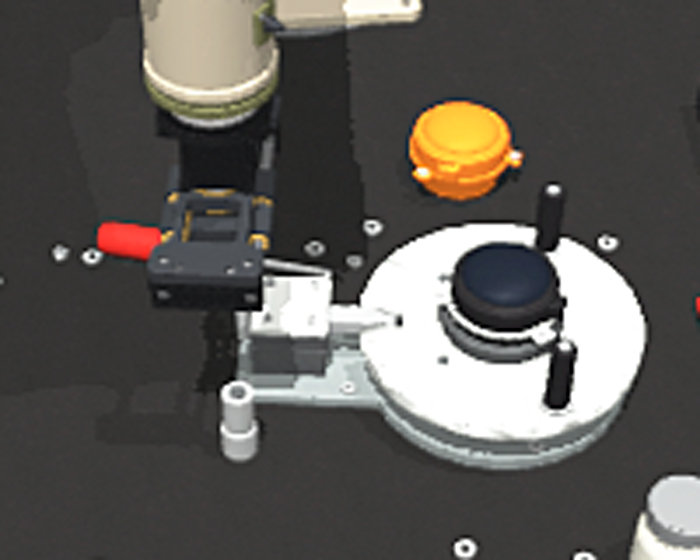

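The nose is in the slot at about (390,320). A few more mm in fine steps.

```bash
for i in 1; do python3 -m inch '[[[0.003,0.016,0,0,0,0,1],[0.005,0.03,0,0,0,0,1]]]'; done; python3 -m inch '[[[0.002,0.012,0,0,0,0,1],[0.002,0.012,0,0,0,0,1]]]'
```

```text
time: 12.2
ee_pos: [0.5301, -0.0963, 0.0666]
eef_rot: [-0.539, -0.458, 0.539, -0.458]
ft_force: [-0.6, -10.0, 1.3]
width: 0.0003
time: 12.4
ee_pos: [0.5301, -0.0963, 0.0666]
eef_rot: [-0.539, -0.457, 0.54, -0.458]
ft_force: [-0.7, -10.1, 0.4]
width: 0.0003
```

```bash
python3 -m inch '[[[0.005,0.03,0,0,0,0,1],[0.007,0.04,0,0,0,0,1],[0.007,0.04,0,0,0,0,1]]]'; python3 -m inch '[[[-0.014,-0.082,0,0,0,0,1],[-0.03,-0.2,0,0,0,0,1],[-0.06,-0.35,0,0,0,0,1],[-0.06,-0.35,0.4,0,0,0,1],[-0.06,-0.35,0.9,0,0,0,1],[-0.06,-0.35,1,0,0,0,1],[-0.06,-0.35,1,0,0,0,1]]]'
python3 - <<'E'
from h import *
for n in('scene','side'): cv2.imwrite(f"pics/{n}11.png",cv2.cvtColor(camera(n),cv2.COLOR_RGB2BGR))
cv2.imwrite("pics/wrist11.png",cv2.cvtColor(camera('wrist'),cv2.COLOR_RGB2BGR))
a=cv2.imread('pics/scene11.png')[130:290,170:370];b=cv2.imread('pics/side11.png')[180:290,215:345]
cv2.imwrite('pics/s11.png',cv2.resize(a,None,fx=4,fy=3.6,interpolation=cv2.INTER_CUBIC))
cv2.imwrite('pics/d11.png',cv2.resize(b,None,fx=5,fy=5,interpolation=cv2.INTER_CUBIC))
s=read_state();print(s['ee_pos'],s['ft_force'])
E
```

```text
time: 12.7
ee_pos: [0.5301, -0.0961, 0.0667]
eef_rot: [-0.538, -0.455, 0.542, -0.458]
ft_force: [-3.5, -23.7, 3.6]
width: 0.0003
time: 13.4
ee_pos: [0.526, -0.1311, 0.1905]
eef_rot: [0.54, 0.457, -0.537, 0.46]
ft_force: [0.4, 0.4, -0.6]
width: 0.0008
[ 0.52345794 -0.13087492  0.18543117] [-0.51163859  0.14501663  0.2136221 ]
```

View pics/wrist11.png

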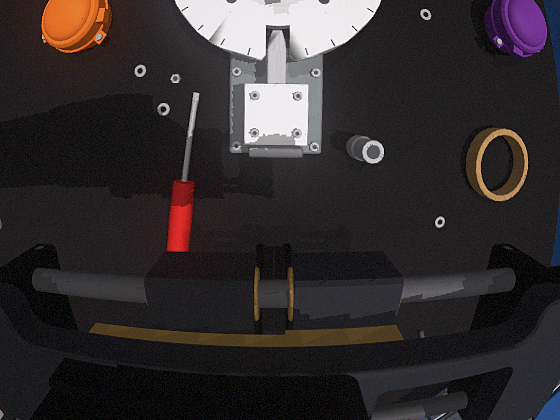

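View pics/s11.png

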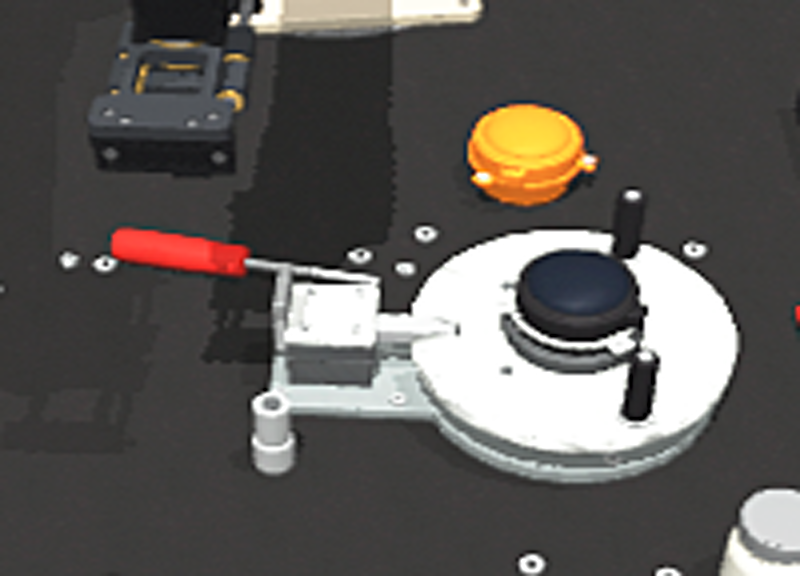

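View pics/d11.png

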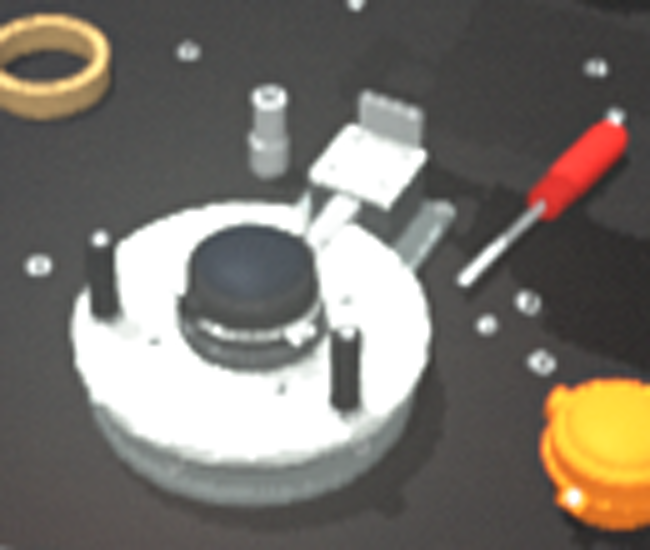

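The plate lies against the guide (wrist view, 275,152) and the bar is in the slot (275,45). The lamp is upright in its ring, the screwdriver and socket have not moved, and the arm is clear of everything. I'll let the arm settle and hand in.

```bash
python3 -m inch '[[[0,0,0,0,0,0,1],[0,0,0,0,0,0,1]]]'; python3 -c "
from bench import *
s=read_state();print(abs(s['joint_vel']).max());print(close_job())"
```

```text
time: 13.75
ee_pos: [0.5235, -0.131, 0.1853]
eef_rot: [-0.538, -0.459, 0.539, -0.457]
ft_force: [0.4, 0.1, -0.1]
width: 0.0006
0.006972532520632605
the job is handed in; nothing more can be done
None
```

I pushed post_a clockwise with the shut fingertips until the slot faced the lock bar. Then I pushed the end plate until the bar reached its hard stop, backed the arm clear and handed in at 13.8 s. The hand-in gives no verdict.

**Alignment:** before the push, the wrist view put the slot about 0.5 mm off the bar line. Post-based estimates from the other two cameras agreed within about 1°. One slot-edge reading in the scene view was about 2° off, still within tolerance.

**Bar home:** the tool stopped advancing while the push force rose to about 24 N. The stop position puts the plate face 191 mm from the axis, which is 44 mm of travel. The last pictures show the plate against the guide and the bar in the slot.

**Other checks:** the lamp is upright in its ring. The screwdriver and socket look unmoved; the other bench items I did not measure again. The arm ended clear of everything, with about 0 N on the wrist.

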